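Pack the microscope caddy

ROBOT

A 6-joint arm with a two-finger parallel gripper is mounted at the origin on a cart in front of the work surface, level with it; the furniture and walls round the work are solid. World frame = base frame: x ahead of the robot, y to its left, z up, the work surface at z = 0. Lengths are in mm, angles in rad, forces in N, time in s.
With the tool pointing down it reaches from about 325 to 750 mm from the base axis. Payload 7.6 kg.
Tool frame: the origin (TCP) lies on the centre line of the jaws, within the pads' length; the fingertips stand 17 mm ahead of it and the grasp point (between the pads) lies 2 mm behind it; z points along the fingers, y is the direction in which the jaws open and shut (so a half turn about z gives the same grasp; the last joint's range is limited). The gripper opens to 85 mm and grips with 20 to 120 N. Pads are 22 mm wide; open, the fingers measure 114 mm over their backs; the gripper's body (76 mm by 85 mm) begins 54 mm behind the grasp point. The pads swing forward as they close: fully open they stand 13 mm farther back than shut.
Start: joints at [-1.178, 0.052, 1.401, -0, 1.689, -0.07], TCP at [234.415, -469.781, 248.323] pointing down, gripper open.
Joint ranges: [-2.9, 2.9], [-0.91, 2.17], [0.12, 2.37], [-1.06, 4.2], [0.26, 2.73], [-2.93, 2.93]. Speed limits (rad/s): [2.57, 2.57, 3.01, 3.14, 3.14, 3.14].

INTERFACE

Orientations are given as [roll, pitch, yaw] about the fixed x, y, z axes, in that order (R = Rz(yaw) Ry(pitch) Rx(roll)).
In Python, from cell import ctrl, capture, camera_info, job, cut_out, pinpoint gives the robot as it stands. The module is installed in compiled form; this text tells all that it offers.
- The arm moves only by the tool step_arm, never from a script. Its argument "deltas" is a list of rows, each a list of 3 entries, a list of its own where there are three numbers: the turn, a rotation vector about the tool's x, y, z in degrees, then the shift along the tool's x, y, z in m, then the closure in counts, from 0 (fully open) to 255 (shut). In form: [[[ax, ay, az], [tx, ty, tz], jaw], ...]. A call has 1 to 10 rows; each row is the pose to reach, as a shift and turn from the pose commanded when the call began, along the tool's axes at that moment; what a row does not reach only later rows make up. A row lasts 1/10 s, in which the tool goes at most 50 mm and 8.59 degrees, less where a joint would pass 70% of its speed; a pose out of reach is approached as far as the arm can. A call with a gripper value outside its range is refused whole. The fingers move at their own pace and stop on an object; the grip force is fixed at half the most. Time passes only in rows, so rows that repeat a pose let the fingers close. It gives the time, the measured TCP pose, the force and the opening at its end, in the units of the state.
- ctrl.read_state(): the state, without advancing time (a new reading comes with each control period).
- capture(name): name is "side" or "top" or "wrist"; returns the picture (400x640x3 uint8, red, green, blue); there is no depth.
- camera_info(name): a dict with "camera_matrix" (3x3 intrinsics, pixels), "position" and "attitude" of the camera in the world; the wrist camera has in their place "mount" (4x4, takes a point from camera to tool coordinates, whose origin is the TCP and whose axes are the flange's). Camera axes: x right, y down, z forward; pixel columns grow to the right and rows downward; lengths in mm; the calibration is good to about 2 mm. A picture is of the moment at which its call begins: read the wrist's pose just before it. camera_info takes no time and is no camera call.
- job.sign_off(): hands the job in, once; it reports no verdict.
Trained networks look in the newest picture that a camera, given by its name, has taken for a name from the list of things; names that differ only in an ending like _2 or _b are one class to them, and where a whole thing is asked for, a point or a joint stands for the part that bears it (a point fixed in the world has none). Each returns a list of dicts, best first, with "confidence" (0 to 1); they miss things now and then, are a little off and sometimes report something else, mostly with a low value. They report only what shows in the picture. A call takes as long as a camera call. They do not tell look-alikes from the thing itself.
- cut_out(camera, target): "region" (400x640 bool, what is visible of it) and "pixel" ([row, column] in pixels, amid what is visible of it).
- pinpoint(camera, target): "pixel" ([row, column] in pixels: a listed point, or the origin of a listed thing).
The state is a dict: "t": time; "joint_positions": joint angles; "qvel": joint speeds; "joint_torque": joint torques, N m; "ee_pos": TCP position; "orientation": TCP orientation; "ft_force": force on the tool from outside, world axes, zero at the start; "moment": the same for the moment, N m; "width": opening from 0.0 (shut) to 1.0 (fully open).
Only numpy, scipy, OpenCV 4.12 (cv2) and the standard library are available. Lean on these libraries where they do the work, as an engineer would, in place of code of your own. Each camera call takes 0.05 s, during which the arm holds its last target.

TASK

Pack the grey caddy for the microscope: stand the canister with the black cover in the black insert, the small brown bottle in the orange insert, the white bottle in the white insert and the black filter cube in the blue insert, each upright and flat on the floor of its insert. Set them down gently, do not drop them, and leave the clear-covered canister and the tall brown bottle standing where they are.

Things in the scene. Friction and masses are not known exactly. Their poses are not given: they have to be found in the camera images.
- black_canister_mid (a point): Upright round objective canister with a BLACK cover on a white knurled base, 41 mm diameter at the base (up to 16 mm), cover 38 mm diameter, 67 mm high, about 0.11 kg. To be packed (black insert). Stands on a grey silicone mat (top 2 mm above the worktop). The point is on its axis, half-way up; z is up.
- oil_bottle_mid (a point): SMALL brown round bottle with a black cap, 25 mm diameter, 50 mm high, about 0.02 kg. To be packed (orange insert). Stands on a grey silicone mat (top 2 mm above the worktop). The point is on its axis, half-way up; z is up.
- white_bottle_mid (a point): Small white round bottle with a white cap, 28 mm diameter, 60 mm high, about 0.02 kg. To be packed (white insert). Stands on a grey silicone mat (top 2 mm above the worktop). The point is on its axis, half-way up; z is up.
- cube_mid (a point): Black filter cube with white-ringed round windows, a blue one on top; 36 mm along x, 40 mm along y, 34 mm high, about 0.07 kg. To be packed (blue insert), any way round, blue window up. Stands on a grey silicone mat (top 2 mm above the worktop). The point is at its middle (within 1 mm), half-way up; z is up, x and y square to its side faces.
- clear_canister_mid (a point): Look-alike: canister of the same size (41 mm diameter, 67 mm high) with a CLEAR/white cover on a black base. Loose; must stay standing where it is. Stands on a grey silicone mat (top 2 mm above the worktop). The point is on its axis, half-way up; z is up.
- tall_bottle_mid (a point): Look-alike: TALL brown round bottle with a black cap, 45 mm diameter, 90 mm high. Loose; must stay standing where it is. Stands on a grey silicone mat (top 2 mm above the worktop). The point is on its axis, half-way up; z is up.
- insert_black: Flat square black plastic insert, 66 x 66 x 11 mm, one of four in a row 70 mm apart (row along the inserts' y axis, order varies) in a fixed grey tray-like caddy 76 x 290 mm whose rim is 13 mm above the worktop. Fixed, cannot move. Its square recess is 54 x 54 mm, 8 mm deep, walls 6 mm. Origin: centre of its underside, 5 mm above the worktop; the recess floor is 3 mm above the origin, the lip 11 mm above it. x and y lie along its sides.
- insert_orange: Flat square orange plastic insert, 66 x 66 x 11 mm, one of four in a row 70 mm apart (row along the inserts' y axis, order varies) in a fixed grey tray-like caddy 76 x 290 mm whose rim is 13 mm above the worktop. Fixed, cannot move. Its square recess is 54 x 54 mm, 8 mm deep, walls 6 mm. Origin: centre of its underside, 5 mm above the worktop; the recess floor is 3 mm above the origin, the lip 11 mm above it. x and y lie along its sides.
- insert_white: Flat square white plastic insert, 66 x 66 x 11 mm, one of four in a row 70 mm apart (row along the inserts' y axis, order varies) in a fixed grey tray-like caddy 76 x 290 mm whose rim is 13 mm above the worktop. Fixed, cannot move. Its square recess is 54 x 54 mm, 8 mm deep, walls 6 mm. Origin: centre of its underside, 5 mm above the worktop; the recess floor is 3 mm above the origin, the lip 11 mm above it. x and y lie along its sides.
- insert_blue: Flat square blue plastic insert, 66 x 66 x 11 mm, one of four in a row 70 mm apart (row along the inserts' y axis, order varies) in a fixed grey tray-like caddy 76 x 290 mm whose rim is 13 mm above the worktop. Fixed, cannot move. Its square recess is 54 x 54 mm, 8 mm deep, walls 6 mm. Origin: centre of its underside, 5 mm above the worktop; the recess floor is 3 mm above the origin, the lip 11 mm above it. x and y lie along its sides.
There are look-alikes about, which are no part of the job. What is shaped like the part that bears white_bottle_mid but green or pink is not meant.

How it is judged (in metres and radians):
At the end, for the whole second after the job is handed in: Each of the four things stands on the floor of its own insert (centre within 22 mm of the insert's, height within 4 mm, tilt under 0.12 rad), released and at rest; the clear canister and the tall brown bottle stand upright within 30 mm of where they started (horizontal distance between black_canister_mid and insert_black below 0.022 m and z of black_canister_mid in the frame of insert_black between 0.0325 and 0.0405 m and angle between each of black_canister_mid, oil_bottle_mid, white_bottle_mid, cube_mid, clear_canister_mid, tall_bottle_mid's own z axis and vertical below 0.12 rad and linear speed of each of black_canister, oil_bottle, white_bottle, cube below 0.02 m/s and horizontal distance between oil_bottle_mid and insert_orange below 0.022 m and z of oil_bottle_mid in the frame of insert_orange between 0.024 and 0.032 m and horizontal distance between white_bottle_mid and insert_white below 0.022 m and z of white_bottle_mid in the frame of insert_white between 0.029 and 0.037 m and horizontal distance between cube_mid and insert_blue below 0.022 m and z of cube_mid in the frame of insert_blue between 0.016 and 0.024 m and distance of each of clear_canister_mid, tall_bottle_mid from where it was at the start of the episode below 0.03 m); the robot touches nothing.
It fails at once if a thing to be packed is dropped or thrown (moves free of the fingers at more than 0.7 m/s) ((linear speed of black_canister above 0.7 m/s and contact force between the fingers and black_canister below 0.05 N) or (linear speed of oil_bottle above 0.7 m/s and contact force between the fingers and oil_bottle below 0.05 N) or (linear speed of white_bottle above 0.7 m/s and contact force between the fingers and white_bottle below 0.05 N) or (linear speed of cube above 0.7 m/s and contact force between the fingers and cube below 0.05 N)).
It fails at once if a look-alike is moved more than 30 mm or tipped ((distance of clear_canister_mid from where it was at the start of the episode above 0.03 m or angle between clear_canister_mid's own z axis and vertical above 0.6 rad) or (distance of tall_bottle_mid from where it was at the start of the episode above 0.03 m or angle between tall_bottle_mid's own z axis and vertical above 0.6 rad)).
It also fails if it takes over 106 s, if anything falls off the work surface, if the arm or the gripper's body presses on something with over 40 N, if the wrist force passes 120 N, or if a joint passes its speed limit or range.

## Working session

There is one attempt and no reset: what is moved stays moved. The work goes in short steps, Python scripts to look and compute and a tool call to move; the robot and the scene stay as the last step left them, time stands still between calls to the robot, and variables do not carry over. Pictures are saved under pics/ and viewed, and the job is handed in when it is done.

Besides the shell and the picture viewer there is one more tool, called after ">>>" in YAML: its name, and indented under it one key for each argument. step_arm: Moves the arm, as the interface text tells. Its arguments: {"type":"object","properties":{"deltas":{"type":"array","items":{"type":"array"}}},"required":["deltas"]}

```bash
mkdir -p pics
python3 - <<'E'
from cell import ctrl, capture, camera_info
import cv2, numpy as np
for n in ("side","top","wrist"):
    im=capture(n); cv2.imwrite(f"pics/{n}0.png",im[:,:,::-1]); print(n,camera_info(n))
print(ctrl.read_state())
E
```

```text
side {'camera_matrix': array([[485.27963249,   0.        , 318.16208023],
       [  0.        , 485.27963249, 193.92708306],
       [  0.        ,   0.        ,   1.        ]]), 'position': array([ 452.45864217, -865.91165813,  653.65193641]), 'attitude': array([-2.1572266 ,  0.02554505, -0.14615772])}
top {'camera_matrix': array([[477.91155339,   0.        , 328.06875398],
       [  0.        , 477.91155339, 205.42846143],
       [  0.        ,   0.        ,   1.        ]]), 'position': array([ 442.4033877 ,  -17.07393816, 1172.95310964]), 'attitude': array([-3.02750092,  0.01506998, -1.59536028])}
wrist {'camera_matrix': array([[349.45424199,   0.        , 317.62921977],
       [  0.        , 349.45424199, 204.75831071],
       [  0.        ,   0.        ,   1.        ]]), 'mount': array([[ 1.42388066e-03, -9.54190486e-01, -2.99196406e-01,
         7.71793226e+01],
       [ 9.99998340e-01,  1.69886995e-03, -6.58989367e-04,
        -6.45299874e-02],
       [ 1.13709717e-03, -2.99194971e-01,  9.54191321e-01,
        -1.24191685e+02],
       [ 0.00000000e+00,  0.00000000e+00,  0.00000000e+00,
         1.00000000e+00]])}
{'t': 0.15, 'joint_positions': array([-1.17830065e+00,  5.26711388e-02,  1.40147342e+00, -7.65155674e-06,
        1.68858094e+00, -7.03077931e-02]), 'qvel': array([ 0.00078805, -0.00348233, -0.00117506,  0.00071022,  0.00115731,
       -0.00129684]), 'joint_torque': array([ 6.17968144e-04, -3.81952071e+01, -3.60423160e+01, -1.83916285e-05,
        4.64670535e-03,  1.29363571e-05]), 'ee_pos': array([ 234.33002725, -469.5818683 ,  247.6859716 ]), 'orientation': array([-3.14046207e+00, -7.20017088e-05,  4.62802534e-01]), 'ft_force': array([-0.00204616, -0.03032891, -0.74531729]), 'moment': array([-0.0112468 , -0.03007552, -0.03837177]), 'width': 0.9945501935563514}
```

View pics/top0.png

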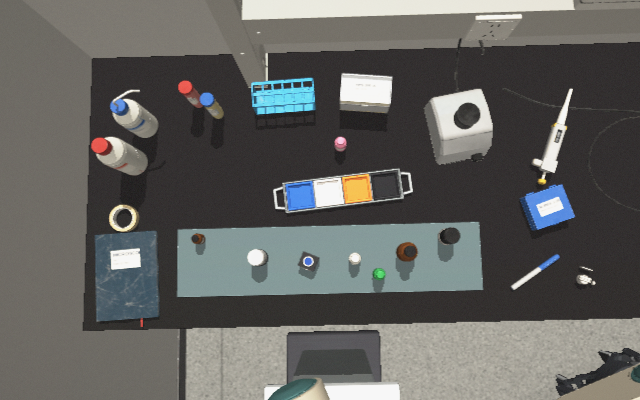

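View pics/side0.png

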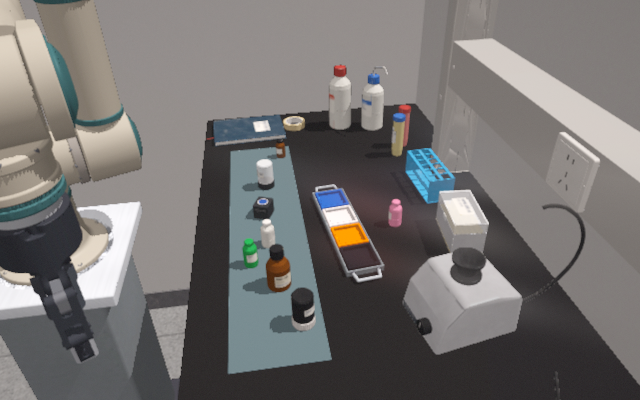

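View pics/wrist0.png

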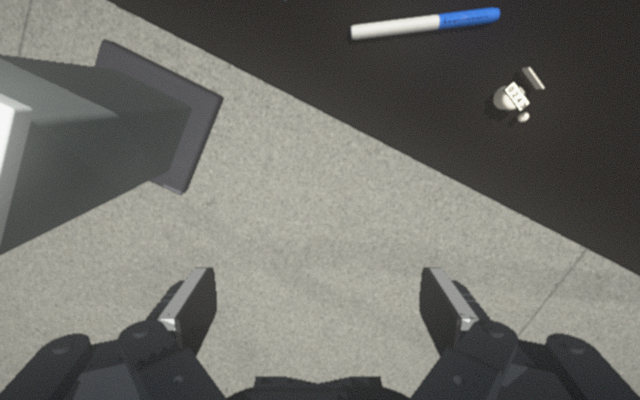

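Top view candidates, as (row, col):
- **Canisters:** black cover (236,450), clear cover (257,257). I want 450.
- **Brown bottles:** small (239,198), tall (252,407). I want 198.
- **White-type bottles:** white (259,355), green (274,379), pink (144,340). I want 355.
- **Cube:** (262,308).
- **Inserts:** row 185–195, blue 300, white 328, orange 357, black 386.

Next I measure positions from the top and side views.

```bash
cat > h.py <<'E'
from cell import ctrl, capture, camera_info, cut_out, pinpoint
import cv2, numpy as np
from scipy.spatial.transform import Rotation as R
def cam(n):
    c=camera_info(n); K=c['camera_matrix']
    if n=='wrist':
        s=ctrl.read_state(); T=np.eye(4); T[:3,:3]=R.from_euler('xyz',s['orientation']).as_matrix(); T[:3,3]=s['ee_pos']
        M=T@c['mount']; return K,M[:3,:3],M[:3,3]
    return K,R.from_euler('xyz',c['attitude']).as_matrix(),c['position']
def ray(C,px):
    K,Rm,p=C; d=Rm@np.linalg.inv(K)@np.array([px[1],px[0],1.]); return p,d/np.linalg.norm(d)
def onz(C,px,z):
    p,d=ray(C,px); return p+d*(z-p[2])/d[2]
def proj(C,P):
    K,Rm,p=C; q=K@(Rm.T@(np.asarray(P)-p)); return np.array([q[1]/q[2],q[0]/q[2]])
def tri(c1,x1,c2,x2):
    p,d=ray(c1,x1);q,e=ray(c2,x2)
    t=np.linalg.lstsq(np.c_[d,-e],q-p,rcond=None)[0]
    a=p+t[0]*d;b=q+t[1]*e
    return (a+b)/2,np.linalg.norm(a-b)
E
python3 - <<'E'
from h import *
np.set_printoptions(precision=1,suppress=True)
Z=dict(black_canister_mid=35.5,oil_bottle_mid=27,white_bottle_mid=32,cube_mid=19,clear_canister_mid=35.5,tall_bottle_mid=47,insert_black=5,insert_orange=5,insert_white=5,insert_blue=5)
for n in("top","side"):
    C=cam(n); capture(n)
    for k,z in Z.items():
        for r in pinpoint(n,k)[:3]:
            if r['confidence']>.25: print(n,k,round(r['confidence'],2),np.array(r['pixel']),onz(C,r['pixel'],z))
print(ctrl.read_state()['t'])
E
python3 - <<'E'
import cv2
im=cv2.imread('pics/top0.png')
cv2.imwrite('pics/crop_top.png',cv2.resize(im[160:300,170:490],None,fx=2.5,fy=2.5,interpolation=cv2.INTER_CUBIC))
E
```

```text
top black_canister_mid 0.65 [234.4 446.5] [ 496.7 -282.1   35.5]
top black_canister_mid 0.37 [188.4 329.1] [614.3  -6.6  35.5]
top oil_bottle_mid 0.48 [238.8 198.5] [501.6 310.4  27. ]
top white_bottle_mid 0.7 [141.6 340.7] [729.4 -37.8  32. ]
top white_bottle_mid 0.56 [274.  377.8] [ 407.6 -116.5   32. ]
top white_bottle_mid 0.4 [261.8 354.4] [437.5 -62.2  32. ]
top cube_mid 0.71 [261.3 308.4] [441.3  47.6  19. ]
top clear_canister_mid 0.74 [257.7 256.2] [452.9 170.3  35.5]
top tall_bottle_mid 0.76 [249.5 407.2] [ 463.1 -185.9   47. ]
top insert_black 0.66 [185.4 385.6] [ 622.6 -145.9    5. ]
top insert_orange 0.93 [191.  354.5] [610.7 -68.8   5. ]
top insert_white 0.65 [194.4 328.7] [604.  -5.   5.]
side black_canister_mid 0.95 [305.2 301.5] [ 494.1 -278.5   35.5]
side oil_bottle_mid 0.72 [148.7 279.5] [502.7 309.7  27. ]
side white_bottle_mid 0.88 [212.5 392. ] [720.5 -39.3  32. ]
side white_bottle_mid 0.86 [252.4 246.3] [ 403.3 -117.7   32. ]
side white_bottle_mid 0.75 [230.5 268.1] [450.1 -55.   32. ]
side cube_mid 0.78 [206.8 260.4] [437.9  53.5  19. ]
side clear_canister_mid 0.59 [173.9 264.9] [456.  169.7  35.5]
side tall_bottle_mid 0.72 [265.9 276.2] [ 458.5 -184.2   47. ]
side insert_black 0.76 [256.  358.9] [ 626.3 -136.5    5. ]
side insert_orange 0.7 [237.7 349.4] [619.1 -75.5   5. ]
side insert_white 0.85 [216.3 337.8] [608.6   4.4   5. ]
side insert_white 0.41 [258.1 359. ] [ 625.1 -142.8    5. ]
side insert_white 0.36 [204.6 332.8] [605.4  51.9   5. ]
side insert_blue 0.8 [203.  332.3] [605.3  58.5   5. ]
1.25
```

View pics/crop_top.png

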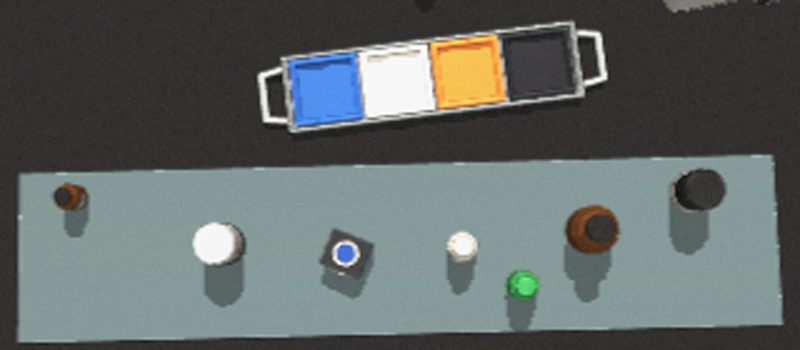

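The crop confirms the choice: black-cover canister at (236,450), small brown bottle at (239,198), white bottle at (259,355), cube with blue window at (262,308). Next I refine the positions.

Run:
```python
from h import *
np.set_printoptions(precision=1,suppress=True)
im=cv2.imread('pics/top0.png'); hsv=cv2.cvtColor(im,cv2.COLOR_BGR2HSV)
C=cam('top')
def blob(mask,win):
    m=np.zeros_like(mask); r0,r1,c0,c1=win; m[r0:r1,c0:c1]=mask[r0:r1,c0:c1]
    n,l,s,ce=cv2.connectedComponentsWithStats(m); i=1+np.argmax(s[1:,4])
    return (l==i).astype(np.uint8),s[i],ce[i]
b=cv2.inRange(hsv,(100,120,60),(130,255,255)); o=cv2.inRange(hsv,(8,120,120),(25,255,255)); w=cv2.inRange(hsv,(0,0,215),(180,35,255))
for nm,m,win in(("blue",b,(165,220,270,325)),("orange",o,(165,220,335,380)),("white",w,(165,220,313,345))):
    mm,s,ce=blob(m,win); cs=cv2.findContours(mm,0,2)[0]; r=cv2.minAreaRect(max(cs,key=cv2.contourArea)); print(nm,s,r, onz(C,(r[0][1],r[0][0]),16))
# silver caddy corners by hand from crop (z=13)
for c in [(283,57),(573,22),(583,95),(291,131)]:
    print(onz(C,(160+c[1]/2.5,170+c[0]/2.5),13))
# bottle tops
for nm,c,z in(("white",(461,246),62),("clear",(216,243),69),("black",(704,189),69),("small",(66,198),52),("tall",(600,229),92),("cubewin",(344,253),36),("green",(522,284),62)):
    print(nm,onz(C,(160+c[1]/2.5,170+c[0]/2.5),z))
Cs=cam('side')
for nm,a,bb in(("white",(261.8,354.4),(230.5,268.1)),("black",(234.4,446.5),(305.2,301.5)),("oil",(238.8,198.5),(148.7,279.5)),("cube",(261.3,308.4),(206.8,260.4))): print(nm,tri(C,a,Cs,bb))
s=cv2.imread('pics/side0.png')
cv2.imwrite('pics/crop_side.png',cv2.resize(s[130:340,215:395],None,fx=2.8,fy=2.8,interpolation=cv2.INTER_CUBIC))
c=cv2.imread('pics/top0.png')[245:280,290:330]; cv2.imwrite('pics/cube_crop.png',cv2.resize(c,None,fx=14,fy=14,interpolation=cv2.INTER_CUBIC))
```

```text
blue [285 181  30  30 716] ((299.7923583984375, 195.3384552001953), (26.667465209960938, 26.791501998901367), 82.87498474121094) [602.   65.6  16. ]
orange [342 174  30  30 728] ((356.3799133300781, 188.34934997558594), (26.961397171020508, 26.961395263671875), 82.40535736083984) [615.6 -73.1  16. ]
white [314 178  30  29 706] ((328.2308044433594, 191.8461456298828), (26.29536247253418, 27.53571128845215), 82.87498474121094) [608.8  -4.1  16. ]
[634.6 106.1  13. ]
[ 661.8 -180.    13. ]
[ 589.2 -186.7   13. ]
[561.3  99.3  13. ]
white [445.4 -61.2  62. ]
clear [453.7 164.3  69. ]
black [ 492.  -285.8   69. ]
small [499.5 308.2  52. ]
tall [ 457.5 -185.3   92. ]
cubewin [441.6  48.5  36. ]
green [ 409.3 -116.2   62. ]
white (array([443.8, -62. ,  37.4]), np.float64(12.54699573036479))
black (array([ 495.2, -281.4,   38.5]), np.float64(2.619082080812767))
oil (array([502.2, 310.6,  26.5]), np.float64(1.1853585307159071))
cube (array([439.7,  47.3,  23.3]), np.float64(3.321478715801714))
```

View pics/crop_side.png

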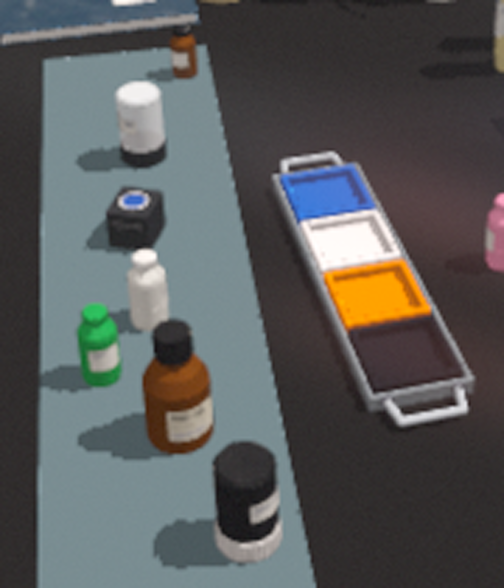

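View pics/cube_crop.png

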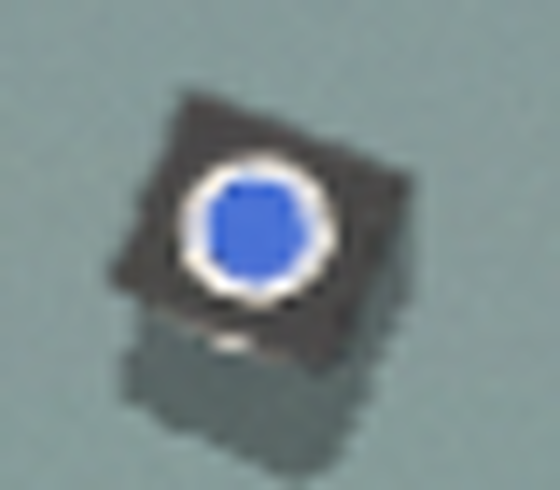

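Run:
```python
from h import *
np.set_printoptions(precision=1,suppress=True)
C=cam('top'); W=cam('wrist')
for a in((289,513),(257,558)):
    P=onz(C,a,6); print(P,proj(W,P))
for a in((30,353),(13,498)): print(onz(W,a,6))
th=[]
for a,b in(((185,90),(410,175)),((110,280),(335,365)),((185,90),(110,280)),((410,175),(335,365))):
    A=onz(C,(245+a[1]/14,290+a[0]/14),36);B=onz(C,(245+b[1]/14,290+b[0]/14),36); d=B-A; print(np.linalg.norm(d),np.degrees(np.arctan2(d[1],d[0])))
print(np.mean([onz(C,(245+a[1]/14,290+a[0]/14),36) for a in((185,90),(410,175),(110,280),(335,365))],0))
```

```text
[ 363.4 -440.8    6. ] [ 39.2 351.3]
[ 436.9 -553.9    6. ] [ 21.7 493.7]
[ 371.2 -438.5    6. ]
[ 444.7 -553.2    6. ]
40.739657263240076 -111.97370275546253
40.61687528934914 -111.88007434395297
34.28182190972192 157.23875705295552
34.21736727687925 157.0315635417994
[441.5  46.2  36. ]
```

Run:
```python
from h import *
np.set_printoptions(precision=1,suppress=True)
s=ctrl.read_state(); S=cam('side'); W=cam('wrist'); T=cam('top')
Rm=R.from_euler('xyz',s['orientation']).as_matrix(); p=s['ee_pos']
for off in((0,0,0),(0,42,-13),(0,-42,-13),(0,0,-60),(0,-64,0),(0,-22,-13),(0,-106,-13)):
    P=p+Rm@np.array(off,float); print(off,P,'side',proj(S,P),'top',proj(T,P),'wrist',proj(W,P))
im=cv2.imread('pics/side0.png')
c=im[180:400,0:160].copy()
c=cv2.resize(c,None,fx=2.6,fy=2.6)
for off,col in(((0,0,0),(0,0,255)),((0,42,-13),(0,255,0)),((0,-42,-13),(255,0,0)),((0,-64,0),(0,255,255))):
    q=proj(S,p+Rm@np.array(off,float)); cv2.circle(c,(int(q[1]*2.6),int((q[0]-180)*2.6)),5,col,-1)
cv2.imwrite('pics/tcp_side.png',c)
```

```text
(0, 0, 0) [ 234.4 -469.8  248.3] side [326.3  76.5] top [366.6 581.5] wrist [294.8 317.9]
(0, 42, -13) [ 253.2 -507.4  261.3] side [343.6  82.1] top [357.2 604.8] wrist [314.2 431.5]
(0, -42, -13) [ 215.7 -432.2  261.3] side [295.1  64.6] top [379.2 565.3] wrist [313.8 204.3]
(0, 0, -60) [ 234.4 -469.8  308.3] side [286.1  58.8] top [374.3 599.2] wrist [430.3 317.8]
(0, -64, 0) [ 205.9 -412.5  248.3] side [292.1  64.2] top [383.2 551.8] wrist [294.5 160. ]
(0, -22, -13) [ 224.6 -450.1  261.3] side [305.7  68.4] top [374.  574.8] wrist [313.9 258.4]
(0, -106, -13) [ 187.1 -374.9  261.3] side [264.5  53.6] top [396.1 535.1] wrist [313.4  31.3]
```

View pics/tcp_side.png

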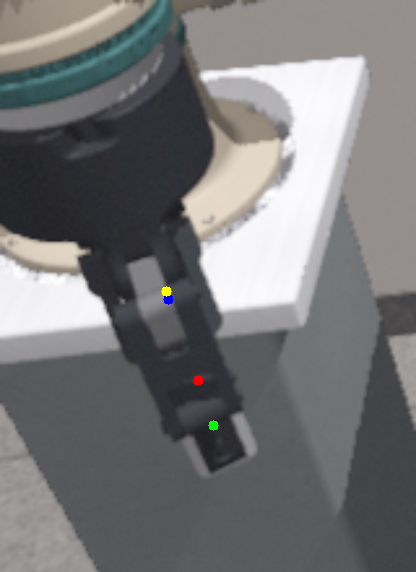

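```bash
cat > d.py <<'E'
import sys
from h import *
def d(x,y,z,yaw):
    s=ctrl.read_state(); A=R.from_euler('xyz',s['orientation']); B=R.from_euler('xyz',[np.pi,0,np.radians(yaw)])
    rv=np.degrees((A.inv()*B).as_rotvec()); t=A.inv().apply(np.array([x,y,z])-s['ee_pos'])
    print('t',round(s['t'],2),'pos',s['ee_pos'].round(1),'rpy',np.degrees(s['orientation']).round(1),'f',s['ft_force'].round(1),'w',round(s['width'],3))
    print('turn',rv.round(1),'shift m',(t/1000).round(4))
if __name__=='__main__': d(*map(float,sys.argv[1:]))
E
python3 d.py 494 -282 150 95.6
```

```text
t 1.25 pos [ 234.4 -469.8  248.3] rpy [180.    0.   26.5] f [ 0.7 -0.1  1.2] w 0.998
turn [  0.    0.  -69.1] shift m [ 0.3161 -0.0521  0.0983]
```

>>> step_arm:
  deltas:
    - [[0, 0, -8.5], [0.04, -0.006, 0], 0]
    - [[0, 0, -17], [0.08, -0.013, 0.01], 0]
    - [[0, 0, -25.5], [0.12, -0.02, 0.02], 0]
    - [[0, 0, -34], [0.16, -0.026, 0.03], 0]
    - [[0, 0, -42.5], [0.2, -0.033, 0.04], 0]
    - [[0, 0, -51], [0.24, -0.04, 0.06], 0]
    - [[0, 0, -59.5], [0.28, -0.046, 0.08], 0]
    - [[0, 0, -67], [0.316, -0.052, 0.098], 0]
    - [[0, 0, -69.1], [0.316, -0.052, 0.098], 0]
    - [[0, 0, -69.1], [0.316, -0.052, 0.098], 0]

```text
t: 2.25
ee_pos: [494.3, -281.3, 149.5]
orientation: [-3.14, -0.001, 1.671]
ft_force: [0.5, 0.6, 0.6]
width: 1.003
```

```bash
python3 - <<'E'
from h import *
np.set_printoptions(precision=1,suppress=True)
W=cam('wrist'); im=capture('wrist'); cv2.imwrite('pics/w1.png',im[:,:,::-1])
for r in pinpoint('wrist','black_canister_mid')[:2]: print(r['confidence'],r['pixel'],onz(W,r['pixel'],35.5))
for P in((494,-282,2),(494,-282,69)): print(proj(W,P))
E
python3 d.py 494 -282 44 95.6
```

```text
0.85 [214.8, 320.4] [ 497.3 -286.1   35.5]
[196.2 316.6]
[225.5 316.1]
t 2.35 pos [ 493.9 -282.5  150.8] rpy [180.    0.   95.5] f [-0.2  0.1  0.7] w 1.001
turn [ 0.   0.  -0.1] shift m [6.000e-04 1.000e-04 1.068e-01]
```

View pics/w1.png

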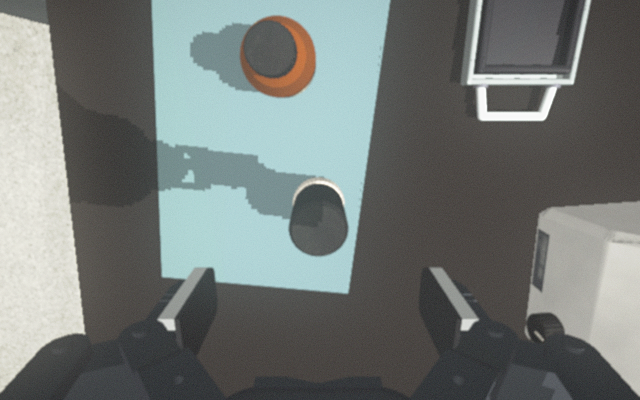

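>>> step_arm:
  deltas:
    - [[0, 0, 0], [-0.001, 0.001, 0.03], 0]
    - [[0, 0, 0], [-0.0017, 0.0019, 0.06], 0]
    - [[0, 0, 0], [-0.0017, 0.0019, 0.085], 0]
    - [[0, 0, 0], [-0.0017, 0.0019, 0.1], 0]
    - [[0, 0, 0], [-0.0017, 0.0019, 0.1085], 0]
    - [[0, 0, 0], [-0.0017, 0.0019, 0.1085], 0]
    - [[0, 0, 0], [-0.0017, 0.0019, 0.1085], 60]
    - [[0, 0, 0], [-0.0017, 0.0019, 0.1085], 255]
    - [[0, 0, 0], [-0.0017, 0.0019, 0.1085], 255]
    - [[0, 0, 0], [-0.0017, 0.0019, 0.1085], 255]

```text
t: 3.35
ee_pos: [496.6, -284.0, 43.0]
orientation: [3.14, 0.001, 1.669]
ft_force: [0.1, 0.6, 3.0]
width: 0.437
```

>>> step_arm:
  deltas:
    - [[0, 0, 0], [0, 0, 0], 255]
    - [[0, 0, 0], [0, 0, 0], 255]
    - [[0, 0, 0], [0, 0, 0], 255]
    - [[0, 0, 0], [0, 0, 0], 255]

```text
t: 3.75
ee_pos: [496.6, -284.1, 43.0]
orientation: [3.14, 0.001, 1.669]
ft_force: [-1.0, -0.5, 5.4]
width: 0.432
```

```bash
python3 - <<'E'
from h import *
W=cam('wrist'); im=capture('wrist'); cv2.imwrite('pics/w2.png',im[:,:,::-1])
im=capture('side'); cv2.imwrite('pics/s2.png',cv2.resize(im[150:400,180:440,::-1],None,fx=2.2,fy=2.2))
E
python3 d.py 622 -142.6 130 95.6
```

```text
t 3.85 pos [ 496.6 -284.1   43. ] rpy [1.799e+02 1.000e-01 9.560e+01] f [-0.   0.4  5.8] w 0.433
turn [0.1 0.1 0. ] shift m [ 0.1284  0.1388 -0.087 ]
```

View pics/s2.png

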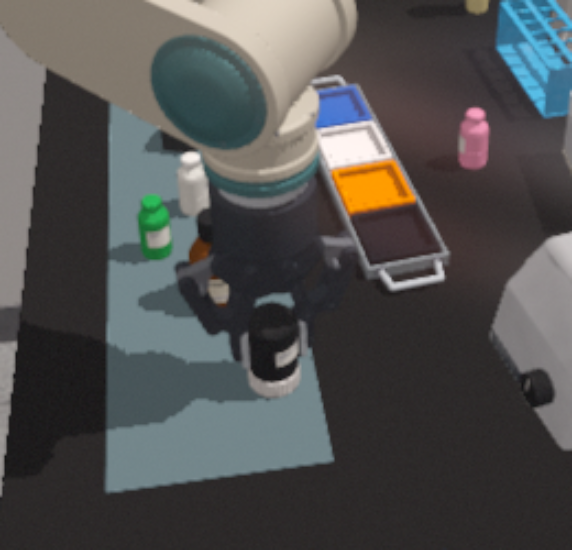

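View pics/w2.png

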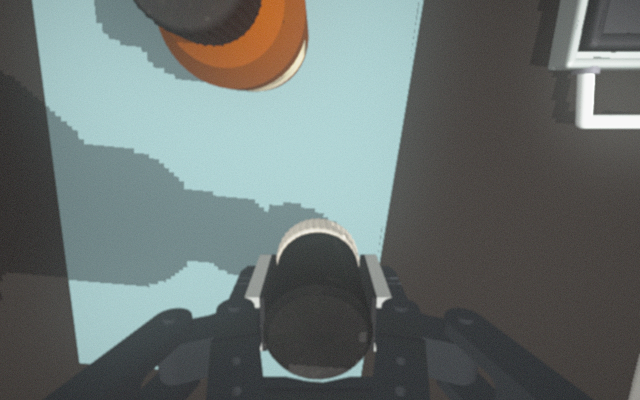

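>>> step_arm:
  deltas:
    - [[0, 0, 0], [0, 0, -0.015], 255]
    - [[0, 0, 0], [0, 0, -0.045], 255]
    - [[0, 0, 0], [0.01, 0.01, -0.075], 255]
    - [[0, 0, 0], [0.03, 0.034, -0.087], 255]
    - [[0, 0, 0], [0.055, 0.062, -0.087], 255]
    - [[0, 0, 0], [0.08, 0.09, -0.087], 255]
    - [[0, 0, 0], [0.105, 0.118, -0.087], 255]
    - [[0, 0, 0], [0.12, 0.133, -0.087], 255]
    - [[0, 0, 0], [0.125, 0.1385, -0.087], 255]
    - [[0, 0, 0], [0.125, 0.1385, -0.087], 255]

```text
t: 4.85
ee_pos: [621.7, -145.3, 128.9]
orientation: [-3.141, 0.0, 1.67]
ft_force: [-0.9, -1.1, -2.3]
width: 0.431
```

```bash
python3 - <<'E'
from h import *
np.set_printoptions(precision=1,suppress=True)
W=cam('wrist'); im=capture('wrist'); cv2.imwrite('pics/w3.png',im[:,:,::-1])
for n in('insert_black','insert_orange'):
  for r in pinpoint('wrist',n)[:2]: print(n,r['confidence'],r['pixel'],onz(W,r['pixel'],5))
for P in((622.4,-142.6,5),(615.6,-73.1,16),(608.8,-4.1,16)): print(proj(W,P))
E
python3 d.py 622 -146 50 95.6
```

```text
insert_black 0.65 [200.9, 323.3] [ 626.3 -142.5    5. ]
insert_orange 0.71 [104.0, 323.1] [618.8 -73.9   5. ]
[200.5 318.1]
[102.6 318.5]
[-19.3 318.9]
t 5.0 pos [ 621.  -146.9  128.9] rpy [-180.     0.    95.5] f [ 0.   0.5 -0.6] w 0.432
turn [-0.   0.  -0.1] shift m [0.0008 0.0012 0.0789]
```

View pics/w3.png

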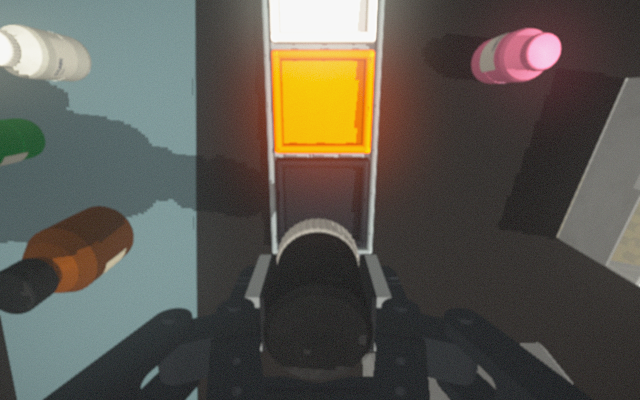

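>>> step_arm:
  deltas:
    - [[0, 0, 0], [0.0008, 0.002, 0.02], 255]
    - [[0, 0, 0], [0.0008, 0.004, 0.045], 255]
    - [[0, 0, 0], [0.0008, 0.004, 0.06], 255]
    - [[0, 0, 0], [0.0008, 0.004, 0.07], 255]
    - [[0, 0, 0], [0.0008, 0.004, 0.075], 255]
    - [[0, 0, 0], [0.0008, 0.004, 0.078], 255]
    - [[0, 0, 0], [0.0008, 0.004, 0.079], 255]
    - [[0, 0, 0], [0.0008, 0.004, 0.079], 255]

```text
t: 5.8
ee_pos: [625.9, -144.7, 50.6]
orientation: [3.14, 0.001, 1.669]
ft_force: [-0.2, 1.2, -0.5]
width: 0.435
```

```bash
python3 - <<'E'
from h import *
im=capture('side'); cv2.imwrite('pics/s4.png',cv2.resize(im[150:320,270:440,::-1],None,fx=3.3,fy=3.3))
im=capture('wrist'); cv2.imwrite('pics/w4.png',im[:,:,::-1])
E
python3 d.py 624 -146 49 95.6
```

```text
t 5.9 pos [ 625.9 -144.6   50.6] rpy [179.9   0.   95.6] f [ 0.1  0.8 -1.2] w 0.433
turn [0.1 0.  0. ] shift m [-0.0012 -0.002   0.0016]
```

View pics/s4.png

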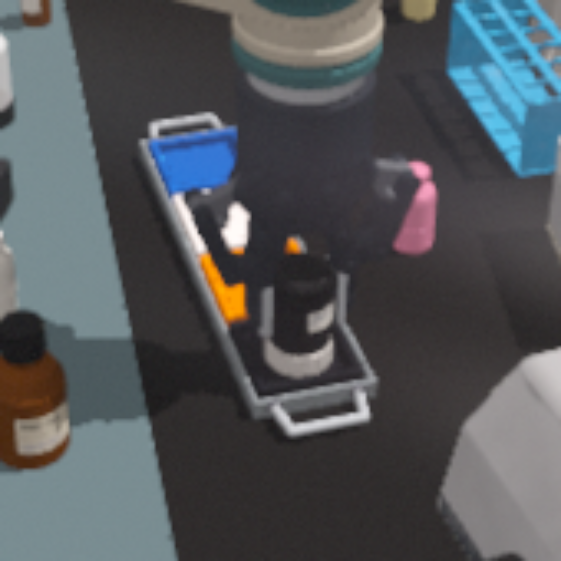

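View pics/w4.png

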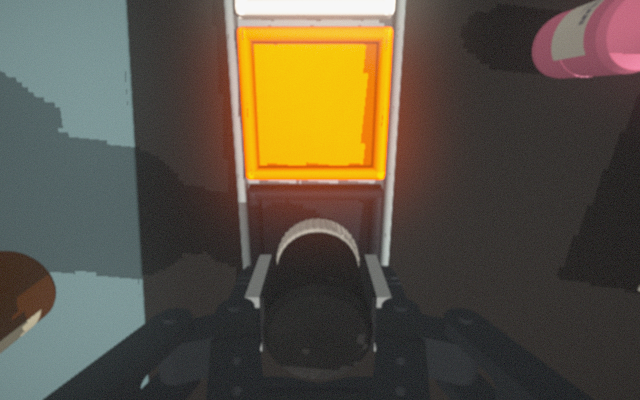

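>>> step_arm:
  deltas:
    - [[0, 0, 0], [-0.001, -0.001, 0.001], 255]
    - [[0, 0, 0], [-0.001, -0.001, 0.0018], 255]
    - [[0, 0, 0], [-0.001, -0.001, 0.0018], 255]
    - [[0, 0, 0], [-0.001, -0.001, 0.0018], 100]
    - [[0, 0, 0], [-0.001, -0.001, 0.0018], 0]
    - [[0, 0, 0], [-0.001, -0.001, 0.0018], 0]
    - [[0, 0, 0], [-0.001, -0.001, 0.0018], 0]

```text
t: 6.6
ee_pos: [624.6, -145.6, 47.8]
orientation: [-3.141, -0.0, 1.669]
ft_force: [0.2, 0.2, 0.9]
width: 1.0
```

```bash
python3 d.py 445 -61 150 95.6
```

```text
t 6.6 pos [ 624.6 -145.6   47.8] rpy [-180.    -0.    95.6] f [0.2 0.2 0.9] w 1.0
turn [-0. -0.  0.] shift m [ 0.1018 -0.1704 -0.1022]
```

>>> step_arm:
  deltas:
    - [[0, 0, 0], [0, 0, -0.03], 0]
    - [[0, 0, 0], [0, 0, -0.07], 0]
    - [[0, 0, 0], [0.0, 0.0, -0.102], 0]
    - [[0, 0, 0], [0.02, -0.034, -0.102], 0]
    - [[0, 0, 0], [0.04, -0.068, -0.102], 0]
    - [[0, 0, 0], [0.06, -0.102, -0.102], 0]
    - [[0, 0, 0], [0.08, -0.136, -0.102], 0]
    - [[0, 0, 0], [0.1018, -0.1704, -0.102], 0]
    - [[0, 0, 0], [0.1018, -0.1704, -0.102], 0]
    - [[0, 0, 0], [0.1018, -0.1704, -0.102], 0]

```text
t: 7.6
ee_pos: [445.0, -60.8, 150.5]
orientation: [3.14, 0.001, 1.669]
ft_force: [-0.3, -1.4, 0.7]
width: 1.002
```

```bash
python3 - <<'E'
from h import *
np.set_printoptions(precision=1,suppress=True)
W=cam('wrist'); im=capture('wrist'); cv2.imwrite('pics/w5.png',im[:,:,::-1])
for n in('white_bottle_mid',):
  for r in pinpoint('wrist',n)[:4]: print(n,r['confidence'],r['pixel'],onz(W,r['pixel'],32))
for P in((445,-61,2),(445,-61,62)): print(proj(W,P))
im=capture('side'); cv2.imwrite('pics/s5.png',cv2.resize(im[150:320,230:440,::-1],None,fx=3.3,fy=3.3))
E
python3 d.py 445 -61 31 95.6
```

```text
white_bottle_mid 0.81 [207.1, 321.4] [448.6 -61.4  32. ]
white_bottle_mid 0.63 [269.9, 264.9] [ 410.4 -116.4   32. ]
[195.  316.6]
[220.2 316.4]
t 7.75 pos [446.  -61.4 150.4] rpy [179.9   0.   95.6] f [0.2 0.3 0.2] w 0.997
turn [ 0.1  0.  -0. ] shift m [ 0.0005 -0.0011  0.1194]
```

View pics/w5.png

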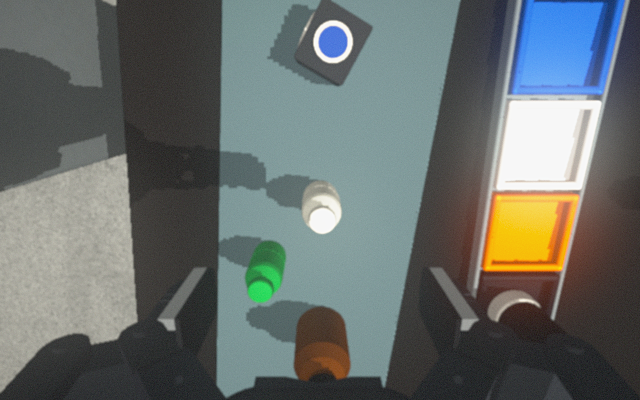

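View pics/s5.png

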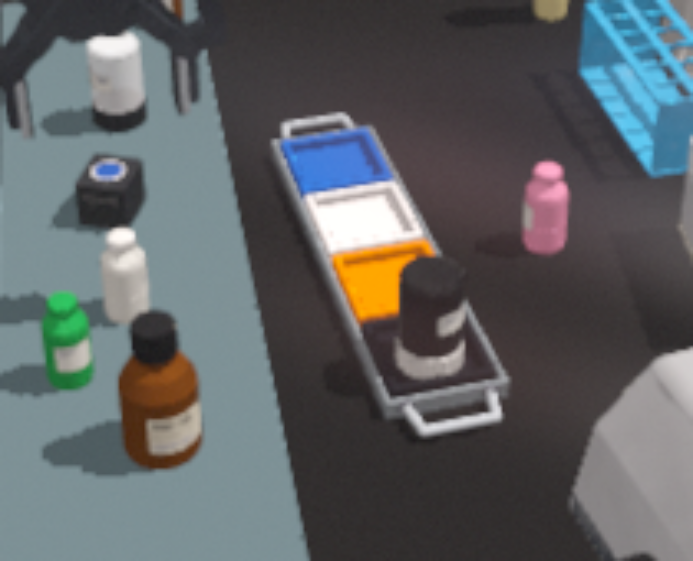

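>>> step_arm:
  deltas:
    - [[0, 0, 0], [0, 0.002, 0.03], 0]
    - [[0, 0, 0], [0, 0.003, 0.065], 0]
    - [[0, 0, 0], [0, 0.003, 0.09], 0]
    - [[0, 0, 0], [0, 0.003, 0.11], 0]
    - [[0, 0, 0], [0, 0.003, 0.118], 0]
    - [[0, 0, 0], [0, 0.003, 0.118], 0]
    - [[0, 0, 0], [0, 0.003, 0.118], 80]
    - [[0, 0, 0], [0, 0.003, 0.118], 120]
    - [[0, 0, 0], [0, 0.003, 0.118], 255]
    - [[0, 0, 0], [0, 0.003, 0.118], 255]

```text
t: 8.75
ee_pos: [448.5, -60.8, 32.7]
orientation: [3.14, 0.0, 1.669]
ft_force: [-0.6, -0.6, 1.0]
width: 0.327
```

>>> step_arm:
  deltas:
    - [[0, 0, 0], [0, 0, 0], 255]
    - [[0, 0, 0], [0, 0, 0], 255]
    - [[0, 0, 0], [0, 0, 0], 255]
    - [[0, 0, 0], [0, 0, 0], 255]

```text
t: 9.15
ee_pos: [448.4, -60.8, 32.8]
orientation: [3.141, 0.0, 1.669]
ft_force: [-2.8, -0.2, 5.8]
width: 0.302
```

```bash
python3 - <<'E'
from h import *
im=capture('wrist'); cv2.imwrite('pics/w6.png',im[:,:,::-1])
E
python3 d.py 612 -6 130 95.6
```

```text
t 9.2 pos [448.4 -60.8  32.8] rpy [180.    0.   95.6] f [-3.   0.2  6.1] w 0.304
turn [0. 0. 0.] shift m [ 0.0385  0.1683 -0.097 ]
```

View pics/w6.png

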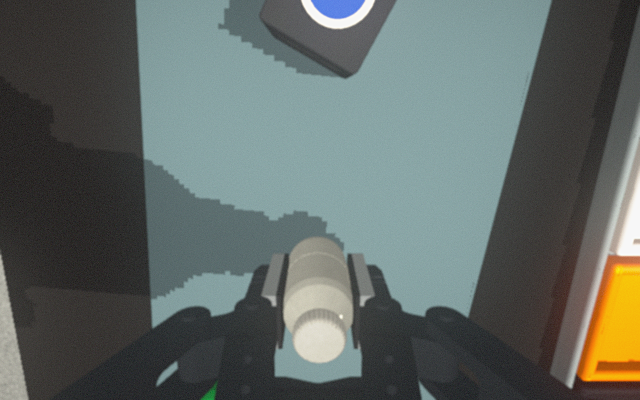

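>>> step_arm:
  deltas:
    - [[0, 0, 0], [0, 0, -0.015], 255]
    - [[0, 0, 0], [0, 0.0, -0.045], 255]
    - [[0, 0, 0], [0.004, 0.018, -0.075], 255]
    - [[0, 0, 0], [0.011, 0.048, -0.085], 255]
    - [[0, 0, 0], [0.019, 0.083, -0.085], 255]
    - [[0, 0, 0], [0.027, 0.118, -0.085], 255]
    - [[0, 0, 0], [0.034, 0.15, -0.085], 255]
    - [[0, 0, 0], [0.0395, 0.1683, -0.085], 255]
    - [[0, 0, 0], [0.0395, 0.1683, -0.07], 255]
    - [[0, 0, 0], [0.0395, 0.1683, -0.06], 255]

```text
t: 10.2
ee_pos: [610.8, -4.9, 89.9]
orientation: [-3.139, -0.0, 1.669]
ft_force: [0.3, -0.9, -0.1]
width: 0.301
```

```bash
python3 - <<'E'
from h import *
np.set_printoptions(precision=1,suppress=True)
W=cam('wrist');im=capture('wrist'); cv2.imwrite('pics/w7.png',im[:,:,::-1])
for P in((612,-4,16),(605.2,65.6,16),(605.2,65.6,8)): print(proj(W,P))
im=capture('side'); cv2.imwrite('pics/s7.png',cv2.resize(im[130:300,230:440,::-1],None,fx=3.3,fy=3.3))
E
python3 d.py 612 -5 39 95.6
```

```text
[227.  318.9]
[107.2 319.4]
[106.7 319.4]
t 10.3 pos [609.5  -5.2  88.9] rpy [-179.7   -0.    95.6] f [ 0.2  0.  -0.4] w 0.305
turn [-0.3 -0.  -0. ] shift m [-0.0001  0.0028  0.0499]
```

View pics/w7.png

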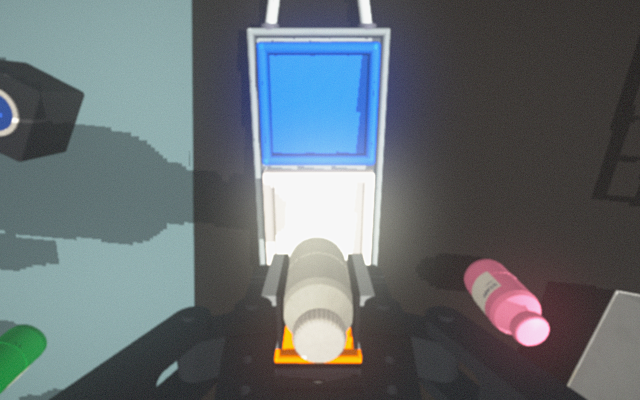

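View pics/s7.png

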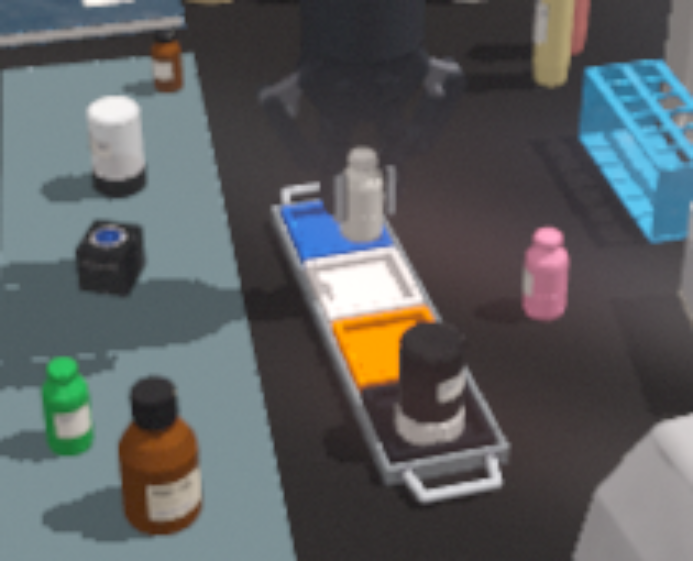

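>>> step_arm:
  deltas:
    - [[0, 0, 0], [0, 0.0015, 0.012], 255]
    - [[0, 0, 0], [0, 0.0025, 0.028], 255]
    - [[0, 0, 0], [0, 0.0025, 0.039], 255]
    - [[0, 0, 0], [0, 0.0025, 0.045], 255]
    - [[0, 0, 0], [0, 0.0025, 0.048], 255]
    - [[0, 0, 0], [0, 0.0025, 0.0495], 255]
    - [[0, 0, 0], [0, 0.0025, 0.0495], 255]

```text
t: 11.0
ee_pos: [614.4, -4.7, 42.8]
orientation: [3.141, 0.0, 1.669]
ft_force: [0.0, 0.7, -0.0]
width: 0.308
```

```bash
python3 - <<'E'
from h import *
im=capture('side'); cv2.imwrite('pics/s8.png',cv2.resize(im[130:300,230:440,::-1],None,fx=3.3,fy=3.3))
E
python3 d.py 612 -5 39 95.6
```

```text
t 11.05 pos [614.5  -4.7  43. ] rpy [179.9   0.   95.6] f [-0.4 -0.1  0. ] w 0.302
turn [0.1 0.  0. ] shift m [-0.     -0.0025  0.004 ]
```

View pics/s8.png

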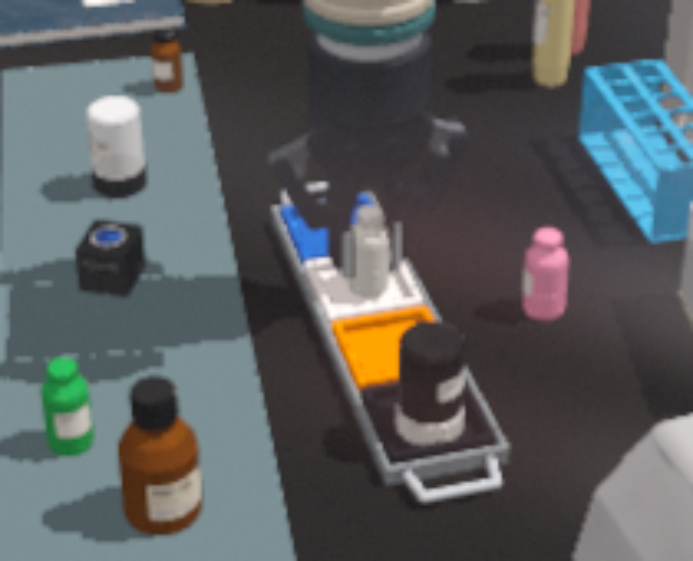

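>>> step_arm:
  deltas:
    - [[0, 0, 0], [0, -0.002, 0.002], 255]
    - [[0, 0, 0], [0, -0.002, 0.0035], 255]
    - [[0, 0, 0], [0, -0.002, 0.004], 255]
    - [[0, 0, 0], [0, -0.002, 0.004], 255]

```text
t: 11.45
ee_pos: [612.2, -4.9, 38.9]
orientation: [3.141, 0.0, 1.669]
ft_force: [-2.5, -0.1, 3.9]
width: 0.301
```

```bash
python3 d.py 612 -5 39 95.6
```

```text
t 11.45 pos [612.2  -4.9  38.9] rpy [180.    0.   95.6] f [-2.5 -0.1  3.9] w 0.301
turn [0. 0. 0.] shift m [-0.0001 -0.0002 -0.0001]
```

Contact with the floor (3.9 N upward), so I release.

>>> step_arm:
  deltas:
    - [[0, 0, 0], [0, 0, 0], 100]
    - [[0, 0, 0], [0, 0, 0], 60]
    - [[0, 0, 0], [0, 0, 0], 0]
    - [[0, 0, 0], [0, 0, 0], 0]
    - [[0, 0, 0], [0, 0, -0.03], 0]
    - [[0, 0, 0], [0, 0, -0.07], 0]
    - [[0, 0, 0], [0, 0, -0.11], 0]
    - [[0, 0, 0], [0, 0, -0.111], 0]
    - [[0, 0, 0], [0, 0, -0.111], 0]

```text
t: 12.35
ee_pos: [612.7, -4.9, 150.6]
orientation: [3.139, 0.001, 1.669]
ft_force: [1.0, 0.2, -1.2]
width: 0.999
```

```bash
python3 d.py 442 47 150 67
```

```text
t 12.35 pos [612.7  -4.9 150.6] rpy [179.9   0.   95.6] f [ 1.   0.2 -1.2] w 0.999
turn [ 0.1 -0.  28.6] shift m [ 0.0684 -0.1648  0.0002]
```

>>> step_arm:
  deltas:
    - [[0, 0, 6], [0.014, -0.033, 0], 0]
    - [[0, 0, 12], [0.028, -0.066, 0], 0]
    - [[0, 0, 18], [0.042, -0.1, 0], 0]
    - [[0, 0, 24], [0.056, -0.133, 0], 0]
    - [[0, 0, 28.6], [0.0684, -0.165, 0], 0]
    - [[0, 0, 28.6], [0.0684, -0.165, 0], 0]
    - [[0, 0, 28.6], [0.0684, -0.165, 0], 0]

```text
t: 13.05
ee_pos: [440.6, 47.1, 148.4]
orientation: [-3.14, 0.001, 1.171]
ft_force: [-0.2, -0.3, 1.1]
width: 1.0
```

```bash
python3 - <<'E'
from h import *
np.set_printoptions(precision=1,suppress=True)
W=cam('wrist');im=capture('wrist'); cv2.imwrite('pics/w9.png',im[:,:,::-1])
for P in((442,47,36),(442,47,19)): print(proj(W,P))
for r in pinpoint('wrist','cube_mid')[:2]: print(r['confidence'],r['pixel'],onz(W,r['pixel'],19))
im=capture('side'); cv2.imwrite('pics/s9.png',cv2.resize(im[130:300,230:440,::-1],None,fx=3.3,fy=3.3))
E
python3 d.py 442 47 30 67
```

```text
[208.2 319.3]
[201.3 319.2]
0.96 [197.7, 321.0] [444.3  49.1  19. ]
t 13.2 pos [441.8  46.8 149. ] rpy [-180.    0.   67.] f [1.1 0.2 0.2] w 1.006
turn [-0.  0.  0.] shift m [0.0003 0.0002 0.119 ]
```

View pics/w9.png

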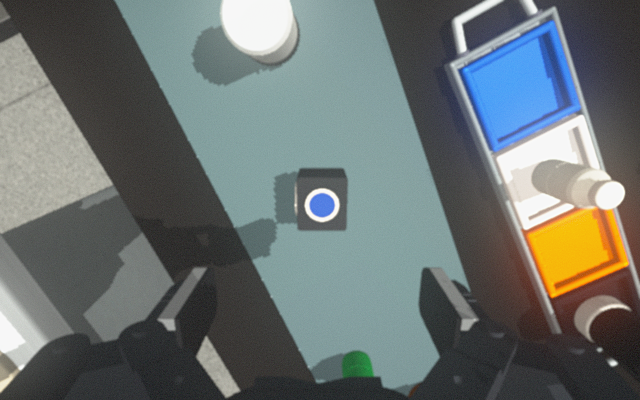

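View pics/s9.png

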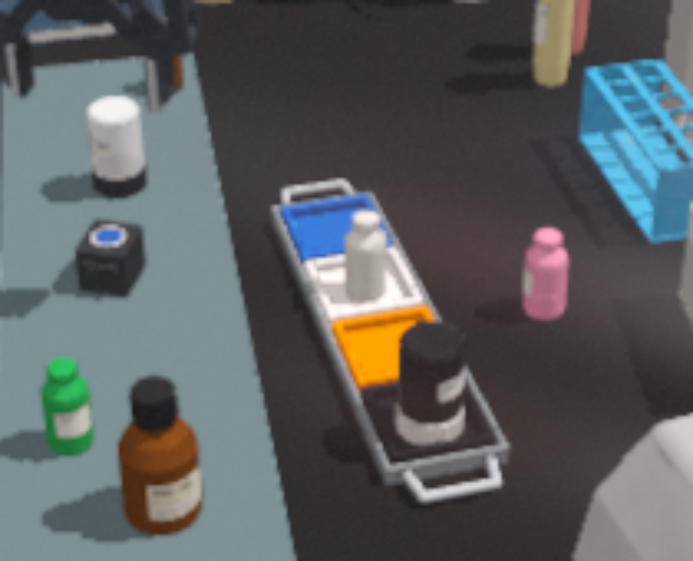

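>>> step_arm:
  deltas:
    - [[0, 0, 0], [0.0015, 0.0015, 0.03], 0]
    - [[0, 0, 0], [0.0015, 0.0015, 0.065], 0]
    - [[0, 0, 0], [0.0015, 0.0015, 0.09], 0]
    - [[0, 0, 0], [0.0015, 0.0015, 0.11], 0]
    - [[0, 0, 0], [0.0015, 0.0015, 0.1185], 0]
    - [[0, 0, 0], [0.0015, 0.0015, 0.1185], 0]
    - [[0, 0, 0], [0.0015, 0.0015, 0.1185], 80]
    - [[0, 0, 0], [0.0015, 0.0015, 0.1185], 255]
    - [[0, 0, 0], [0.0015, 0.0015, 0.1185], 255]
    - [[0, 0, 0], [0.0015, 0.0015, 0.1185], 255]

```text
t: 14.2
ee_pos: [444.1, 47.9, 32.2]
orientation: [3.139, -0.001, 1.17]
ft_force: [1.9, -0.2, -0.4]
width: 0.408
```

>>> step_arm:
  deltas:
    - [[0, 0, 0], [0, 0, 0], 255]
    - [[0, 0, 0], [0, 0, 0], 255]
    - [[0, 0, 0], [0, 0, 0], 255]

```text
t: 14.5
ee_pos: [444.1, 47.9, 32.1]
orientation: [3.14, -0.001, 1.17]
ft_force: [-0.5, 0.0, 5.4]
width: 0.406
```

```bash
python3 - <<'E'
from h import *
im=capture('wrist'); cv2.imwrite('pics/w10.png',im[:,:,::-1])
E
python3 d.py 605 66 100 95.6
```

```text
t 14.55 pos [444.1  47.9  32.1] rpy [179.9  -0.   67. ] f [-0.7 -0.1  5.8] w 0.408
turn [  0.1  -0.  -28.6] shift m [ 0.0796  0.1412 -0.0675]
```

View pics/w10.png

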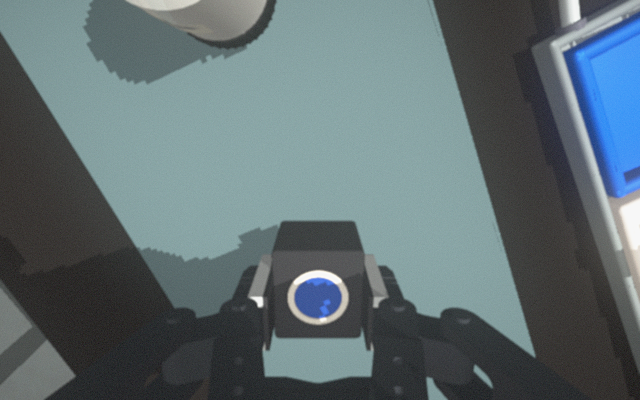

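>>> step_arm:
  deltas:
    - [[0, 0, 0], [0, 0, -0.015], 255]
    - [[0, 0, -2], [0, 0.0, -0.045], 255]
    - [[0, 0, -6], [0.01, 0.018, -0.068], 255]
    - [[0, 0, -12], [0.027, 0.048, -0.0675], 255]
    - [[0, 0, -18], [0.045, 0.08, -0.0675], 255]
    - [[0, 0, -24], [0.062, 0.11, -0.0675], 255]
    - [[0, 0, -28.6], [0.073, 0.13, -0.0675], 255]
    - [[0, 0, -28.6], [0.078, 0.1412, -0.0675], 255]
    - [[0, 0, -28.6], [0.078, 0.1412, -0.0675], 255]
    - [[0, 0, -28.6], [0.078, 0.1412, -0.0675], 255]

```text
t: 15.55
ee_pos: [603.1, 64.5, 97.9]
orientation: [-3.14, 0.0, 1.669]
ft_force: [-0.4, 0.1, -0.6]
width: 0.409
```

```bash
python3 - <<'E'
from h import *
np.set_printoptions(precision=1,suppress=True)
W=cam('wrist');im=capture('wrist'); cv2.imwrite('pics/w11.png',im[:,:,::-1])
for dx in (-33,33): print(proj(W,(605.2+dx,65.6,16)), proj(W,(605.2+dx,65.6+33,16)))
E
python3 d.py 605 65 38.5 95.6
```

```text
[217.3 267.8] [165.4 270.9]
[227.2 372.4] [176.2 380.3]
t 15.6 pos [602.9  64.5  98.2] rpy [-179.9    0.    95.6] f [-0.  -0.1 -0.1] w 0.406
turn [-0.1  0.   0. ] shift m [0.0003 0.0022 0.0597]
```

View pics/w11.png

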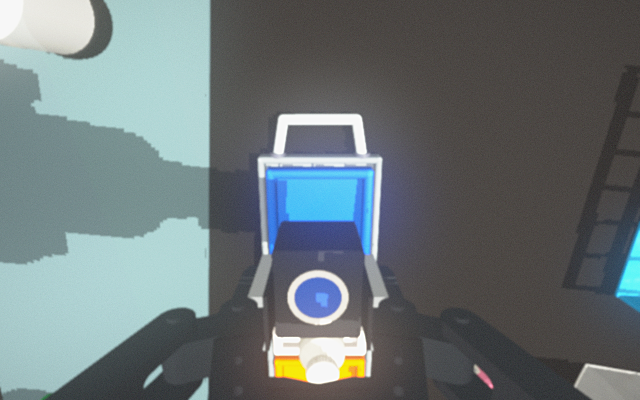

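>>> step_arm:
  deltas:
    - [[0, 0, 0], [0, 0.001, 0.015], 255]
    - [[0, 0, 0], [0, 0.001, 0.033], 255]
    - [[0, 0, 0], [0, 0.001, 0.047], 255]
    - [[0, 0, 0], [0, 0.001, 0.054], 255]
    - [[0, 0, 0], [0, 0.001, 0.057], 255]
    - [[0, 0, 0], [0, 0.001, 0.058], 255]
    - [[0, 0, 0], [0, 0.001, 0.058], 255]

```text
t: 16.3
ee_pos: [605.1, 64.6, 41.1]
orientation: [3.141, 0.0, 1.669]
ft_force: [1.0, -0.1, -0.7]
width: 0.411
```

```bash
python3 - <<'E'
from h import *
im=capture('wrist'); cv2.imwrite('pics/w12.png',im[:,:,::-1])
E
python3 d.py 604 65 38 95.6
```

```text
t 16.35 pos [605.2  64.6  41.3] rpy [179.9   0.   95.6] f [-0.6 -0.7 -0.8] w 0.413
turn [0.1 0.  0. ] shift m [ 0.0005 -0.0011  0.0033]
```

View pics/w12.png

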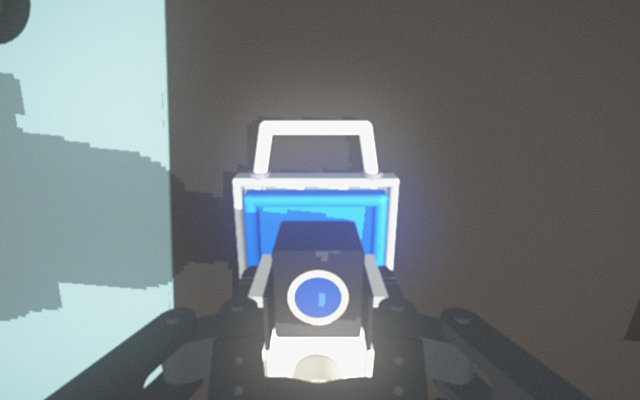

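The cube is centred in the blue recess, with blue visible evenly at columns 245–390. I lower it the last 3 mm.

>>> step_arm:
  deltas:
    - [[0, 0, 0], [0.0005, -0.001, 0.0015], 255]
    - [[0, 0, 0], [0.0005, -0.001, 0.003], 255]
    - [[0, 0, 0], [0.0005, -0.001, 0.0035], 255]
    - [[0, 0, 0], [0.0005, -0.001, 0.0035], 255]

```text
t: 16.75
ee_pos: [603.9, 65.1, 38.1]
orientation: [3.141, 0.0, 1.669]
ft_force: [-3.6, 0.2, 4.8]
width: 0.403
```

```bash
python3 d.py 604 65 38 95.6
```

```text
t 16.75 pos [603.9  65.1  38.1] rpy [179.9   0.   95.6] f [-3.6  0.2  4.8] w 0.403
turn [0.1 0.  0. ] shift m [-0.0001  0.0001  0.0001]
```

>>> step_arm:
  deltas:
    - [[0, 0, 0], [0, 0, 0], 100]
    - [[0, 0, 0], [0, 0, 0], 50]
    - [[0, 0, 0], [0, 0, 0], 0]
    - [[0, 0, 0], [0, 0, 0], 0]
    - [[0, 0, 0], [0, 0, -0.03], 0]
    - [[0, 0, 0], [0, 0, -0.07], 0]
    - [[0, 0, 0], [0, 0, -0.112], 0]
    - [[0, 0, 0], [0, 0, -0.112], 0]
    - [[0, 0, 0], [0, 0, -0.112], 0]

```text
t: 17.65
ee_pos: [604.2, 65.0, 150.2]
orientation: [3.139, 0.0, 1.669]
ft_force: [-0.4, 0.2, -0.3]
width: 1.003
```

```bash
python3 d.py 502 310 150 95.6
```

```text
t 17.65 pos [604.2  65.  150.2] rpy [179.8   0.   95.6] f [-0.4  0.2 -0.3] w 1.003
turn [0.2 0.  0. ] shift m [ 2.538e-01 -7.770e-02 -1.000e-04]
```

>>> step_arm:
  deltas:
    - [[0, 0, 0], [0.04, -0.012, 0], 0]
    - [[0, 0, 0], [0.08, -0.024, 0], 0]
    - [[0, 0, 0], [0.12, -0.037, 0], 0]
    - [[0, 0, 0], [0.16, -0.049, 0], 0]
    - [[0, 0, 0], [0.2, -0.061, 0], 0]
    - [[0, 0, 0], [0.24, -0.073, 0], 0]
    - [[0, 0, 0], [0.254, -0.0777, 0], 0]
    - [[0, 0, 0], [0.254, -0.0777, 0], 0]
    - [[0, 0, 0], [0.254, -0.0777, 0], 0]

```text
t: 18.55
ee_pos: [501.5, 309.3, 147.8]
orientation: [-3.14, 0.001, 1.669]
ft_force: [-0.3, 0.2, -0.7]
width: 1.0
```

```bash
python3 - <<'E'
from h import *
np.set_printoptions(precision=1,suppress=True)
W=cam('wrist');im=capture('wrist'); cv2.imwrite('pics/w13.png',im[:,:,::-1])
for P in((502,310,52),(502,310,2)): print(proj(W,P))
for r in pinpoint('wrist','oil_bottle_mid')[:2]: print(r['confidence'],r['pixel'],onz(W,r['pixel'],27))
im=capture('side'); cv2.imwrite('pics/s13.png',cv2.resize(im[130:300,230:440,::-1],None,fx=3.3,fy=3.3))
E
python3 d.py 502 310 31 95.6
```

```text
[215.2 317.7]
[194.7 317.8]
0.63 [200.4, 318.6] [502.3 312.8  27. ]
t 18.7 pos [502.1 308.8 148.6] rpy [-180.     0.    95.5] f [ 1.1 -0.1  0.2] w 1.0
turn [-0.   0.  -0.1] shift m [1.300e-03 1.000e-04 1.176e-01]
```

View pics/w13.png

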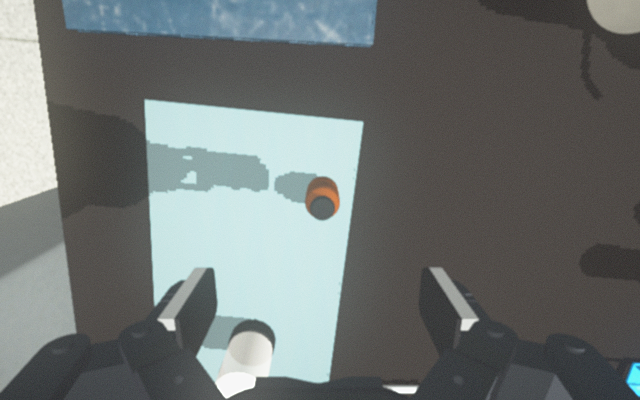

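View pics/s13.png

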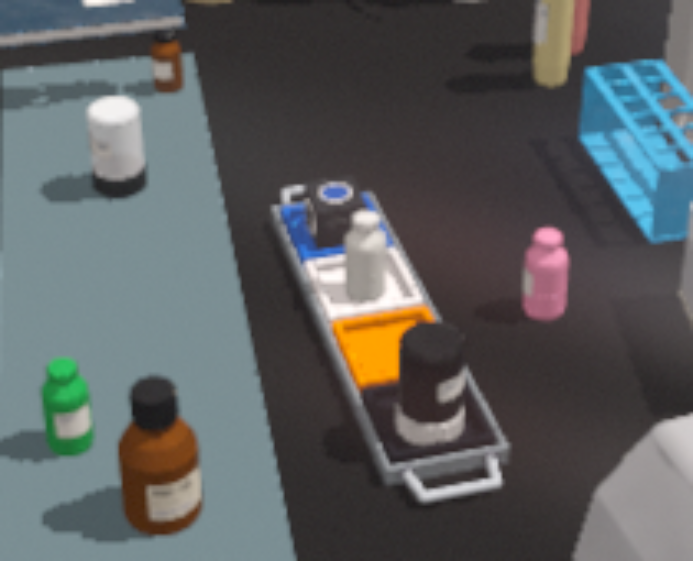

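>>> step_arm:
  deltas:
    - [[0, 0, 0], [0.002, 0.0018, 0.03], 0]
    - [[0, 0, 0], [0.0042, 0.0018, 0.065], 0]
    - [[0, 0, 0], [0.0042, 0.0018, 0.09], 0]
    - [[0, 0, 0], [0.0042, 0.0018, 0.11], 0]
    - [[0, 0, 0], [0.0042, 0.0018, 0.1185], 0]
    - [[0, 0, 0], [0.0042, 0.0018, 0.1185], 0]
    - [[0, 0, 0], [0.0042, 0.0018, 0.1185], 80]
    - [[0, 0, 0], [0.0042, 0.0018, 0.1185], 130]
    - [[0, 0, 0], [0.0042, 0.0018, 0.1185], 255]
    - [[0, 0, 0], [0.0042, 0.0018, 0.1185], 255]

```text
t: 19.7
ee_pos: [503.2, 314.7, 31.3]
orientation: [3.14, -0.0, 1.669]
ft_force: [0.2, 0.3, -0.2]
width: 0.332
```

>>> step_arm:
  deltas:
    - [[0, 0, 0], [0, 0, 0], 255]
    - [[0, 0, 0], [0, 0, 0], 255]
    - [[0, 0, 0], [0, 0, 0], 255]
    - [[0, 0, 0], [0, 0, 0], 255]

```text
t: 20.1
ee_pos: [503.3, 314.8, 31.4]
orientation: [3.14, -0.001, 1.669]
ft_force: [-0.6, 0.1, 5.4]
width: 0.268
```

```bash
python3 - <<'E'
from h import *
im=capture('wrist'); cv2.imwrite('pics/w14.png',im[:,:,::-1])
E
python3 d.py 618 -73 130 95.6
```

```text
t 20.15 pos [503.3 314.8  31.4] rpy [179.9  -0.   95.6] f [-1.7 -0.9  5.9] w 0.266
turn [ 0.1 -0.   0. ] shift m [-0.3972  0.0763 -0.0987]
```

View pics/w14.png

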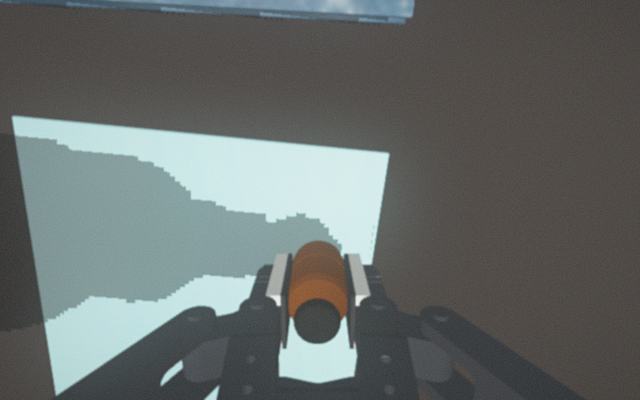

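>>> step_arm:
  deltas:
    - [[0, 0, 0], [0, 0, -0.015], 255]
    - [[0, 0, 0], [0, 0, -0.045], 255]
    - [[0, 0, 0], [-0.01, 0.002, -0.08], 255]
    - [[0, 0, 0], [-0.04, 0.0077, -0.0987], 255]
    - [[0, 0, 0], [-0.075, 0.0144, -0.0987], 255]
    - [[0, 0, 0], [-0.115, 0.022, -0.0987], 255]
    - [[0, 0, 0], [-0.155, 0.0298, -0.0987], 255]
    - [[0, 0, 0], [-0.195, 0.0375, -0.0987], 255]
    - [[0, 0, 0], [-0.235, 0.045, -0.0987], 255]
    - [[0, 0, 0], [-0.265, 0.051, -0.0987], 255]

```text
t: 21.15
ee_pos: [579.8, 53.4, 129.9]
orientation: [3.141, 0.0, 1.668]
ft_force: [0.8, 0.0, 0.1]
width: 0.269
```

```bash
python3 d.py 618 -73.5 130 95.6
```

```text
t 21.15 pos [579.8  53.4 129.9] rpy [180.    0.   95.5] f [0.8 0.  0.1] w 0.269
turn [ 0.   0.  -0.1] shift m [-0.13    0.0258 -0.    ]
```

>>> step_arm:
  deltas:
    - [[0, 0, 0], [-0.035, 0.007, 0], 255]
    - [[0, 0, 0], [-0.07, 0.014, 0], 255]
    - [[0, 0, 0], [-0.1, 0.02, 0], 255]
    - [[0, 0, 0], [-0.12, 0.024, 0], 255]
    - [[0, 0, 0], [-0.128, 0.0255, 0], 255]
    - [[0, 0, 0], [-0.128, 0.0255, 0], 255]
    - [[0, 0, 0], [-0.128, 0.0255, 0], 255]

```text
t: 21.85
ee_pos: [617.3, -68.1, 129.3]
orientation: [-3.141, -0.0, 1.669]
ft_force: [-0.5, 0.2, -0.6]
width: 0.269
```

```bash
python3 - <<'E'
from h import *
np.set_printoptions(precision=1,suppress=True)
im=capture('wrist'); cv2.imwrite('pics/w15.png',im[:,:,::-1])
im=capture('side'); cv2.imwrite('pics/s15.png',cv2.resize(im[130:300,230:440,::-1],None,fx=3.3,fy=3.3))
E
python3 d.py 618 -73.5 40 95.6
```

```text
t 21.95 pos [617.3 -67.8 129.3] rpy [-180.    -0.    95.7] f [ 0.3 -1.2 -1.2] w 0.262
turn [-0.  -0.   0.1] shift m [-0.0057  0.0002  0.0893]
```

View pics/w15.png

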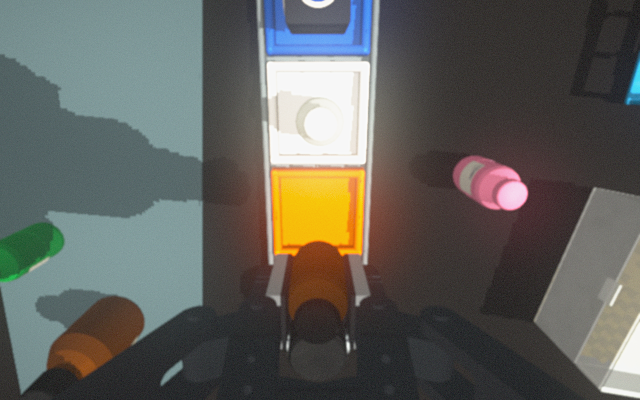

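View pics/s15.png

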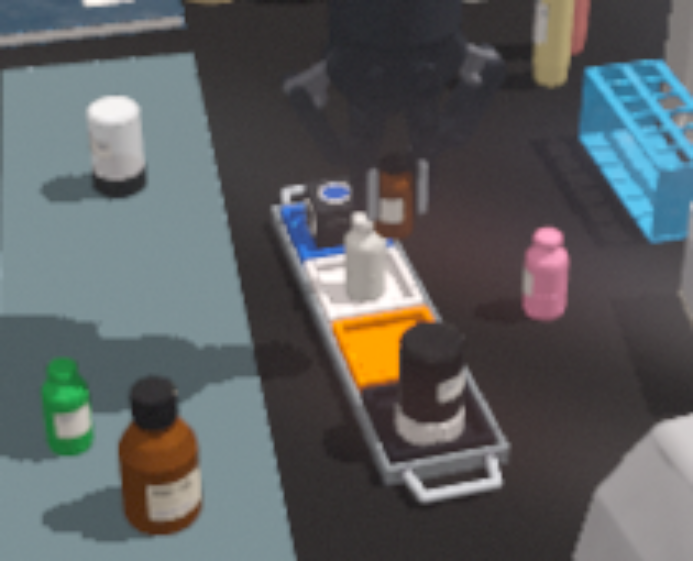

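>>> step_arm:
  deltas:
    - [[0, 0, 0], [-0.0055, 0, 0.01], 255]
    - [[0, 0, 0], [-0.0055, 0, 0.035], 255]
    - [[0, 0, 0], [-0.0055, 0, 0.06], 255]
    - [[0, 0, 0], [-0.0055, 0, 0.075], 255]
    - [[0, 0, 0], [-0.0055, 0, 0.084], 255]
    - [[0, 0, 0], [-0.0055, 0, 0.088], 255]
    - [[0, 0, 0], [-0.0055, 0, 0.088], 255]
    - [[0, 0, 0], [-0.0055, 0, 0.088], 255]

```text
t: 22.75
ee_pos: [618.6, -74.7, 42.4]
orientation: [3.14, 0.001, 1.669]
ft_force: [0.6, -0.3, -0.4]
width: 0.27
```

```bash
python3 - <<'E'
from h import *
im=capture('wrist'); cv2.imwrite('pics/w16.png',im[:,:,::-1])
E
python3 d.py 618 -73.5 37.4 95.6
```

```text
t 22.8 pos [618.7 -74.7  42.5] rpy [179.9   0.   95.6] f [ 0.5 -0.2  0.9] w 0.268
turn [0.1 0.  0. ] shift m [ 0.0012 -0.0006  0.0051]
```

View pics/w16.png

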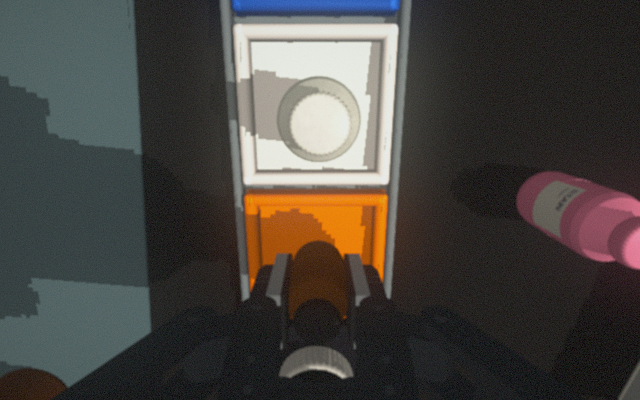

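>>> step_arm:
  deltas:
    - [[0, 0, 0], [0.001, 0, 0.002], 255]
    - [[0, 0, 0], [0.001, 0, 0.004], 255]
    - [[0, 0, 0], [0.001, 0, 0.005], 255]
    - [[0, 0, 0], [0.001, 0, 0.005], 255]
    - [[0, 0, 0], [0.001, 0, 0.005], 255]

```text
t: 23.3
ee_pos: [618.2, -73.5, 37.4]
orientation: [3.141, 0.0, 1.669]
ft_force: [-2.9, 0.8, 6.1]
width: 0.268
```

```bash
python3 d.py 618 -73.5 37.4 95.6
```

```text
t 23.3 pos [618.2 -73.5  37.4] rpy [179.9   0.   95.6] f [-2.9  0.8  6.1] w 0.268
turn [0.1 0.  0. ] shift m [ 0.     -0.0002  0.    ]
```

>>> step_arm:
  deltas:
    - [[0, 0, 0], [0, 0, 0], 100]
    - [[0, 0, 0], [0, 0, 0], 50]
    - [[0, 0, 0], [0, 0, 0], 0]
    - [[0, 0, 0], [0, 0, 0], 0]
    - [[0, 0, 0], [0, 0, -0.03], 0]
    - [[0, 0, 0], [0, 0, -0.07], 0]
    - [[0, 0, 0], [0, 0, -0.115], 0]
    - [[0, 0, 0], [0, -0.04, -0.16], 0]
    - [[0, 0, 0], [0, -0.08, -0.19], 0]
    - [[0, 0, 0], [0, -0.08, -0.19], 0]

```text
t: 24.3
ee_pos: [537.4, -81.9, 231.4]
orientation: [3.134, 0.003, 1.668]
ft_force: [0.2, -0.3, 1.0]
width: 1.002
```

>>> step_arm:
  deltas:
    - [[0, 0, 0], [0, -0.04, 0], 0]
    - [[0, 0, 0], [0, -0.08, 0], 0]
    - [[0, 0, 0], [0.03, -0.12, 0], 0]
    - [[0, 0, 0], [0.06, -0.15, 0], 0]
    - [[0, 0, 0], [0.09, -0.15, 0], 0]
    - [[0, 0, 0], [0.09, -0.15, 0], 0]
    - [[0, 0, 0], [0.09, -0.15, 0], 0]

```text
t: 25.0
ee_pos: [380.3, -6.2, 225.9]
orientation: [-3.141, 0.0, 1.67]
ft_force: [0.0, 0.7, -0.3]
width: 1.001
```

Run:
```python
from h import *
np.set_printoptions(precision=1,suppress=True)
im=capture('top'); T=cv2.resize(im[160:300,170:490,::-1],None,fx=2.4,fy=2.4,interpolation=2)
im=capture('side'); S=cv2.resize(im[130:340,215:395,::-1],None,fx=2.8,fy=2.8,interpolation=2)
cv2.imwrite('pics/t17.png',T); cv2.imwrite('pics/s17.png',S)
C=cam('side')
Z=dict(black_canister_mid=41.5,oil_bottle_mid=33,white_bottle_mid=38,cube_mid=25,clear_canister_mid=35.5,tall_bottle_mid=47)
for n,z in Z.items():
  for r in pinpoint('side',n)[:4]: print(n,round(r['confidence'],2),onz(C,r['pixel'],z))
print(ctrl.read_state()['t'])
```

```text
black_canister_mid 0.66 [ 629.9 -137.4   41.5]
oil_bottle_mid 0.46 [622.4 -73.6  33. ]
white_bottle_mid 0.72 [ 407.6 -133.1   38. ]
white_bottle_mid 0.58 [729.6 -45.   38. ]
white_bottle_mid 0.53 [616.8  -3.1  38. ]
cube_mid 0.68 [629.2 -60.   25. ]
cube_mid 0.64 [593.2  74.2  25. ]
clear_canister_mid 0.98 [458.4 172.2  35.5]
clear_canister_mid 0.63 [617.1 -74.2  35.5]
tall_bottle_mid 0.7 [ 460.6 -192.6   47. ]
25.4
```

View pics/t17.png

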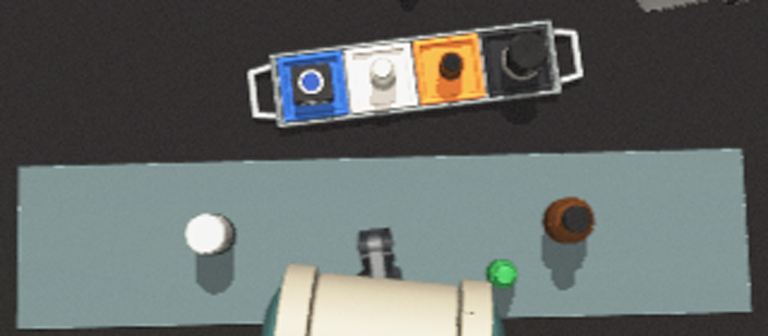

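View pics/s17.png

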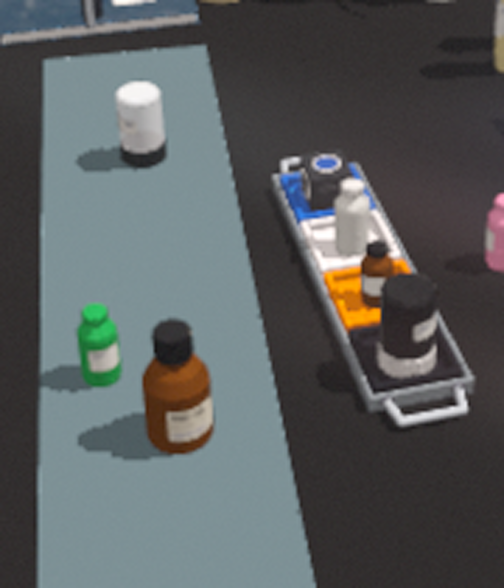

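All four things stand inside their inserts. The clear canister and the tall bottle haven't moved, so I hand the job in.

Run:
```python
from cell import job
print(job.sign_off())
```

```text
the job is handed in; nothing more can be done
None
```

I packed all four things and handed the job in at about 25 s of the 106 s. The black-cover canister is in the black insert, the white bottle in the white, the cube (blue window up) in the blue, and the small brown bottle in the orange. Each was lowered onto its floor before I opened the gripper.

- **Final pictures (top and side):** all four stand upright inside their recesses. The clear canister, the tall brown bottle and the green bottle stand where they were, and the gripper is clear of everything.
- **Set-down contact:** the white bottle, the cube and the small brown bottle showed 4 to 6 N of floor contact before release. I read no force for the canister between lowering and release. I judged it by its height (it went down to the floor level I had worked out) and by the pictures.
- **Disagreements:**
  - The wrist and top cameras differed by about 3 mm for the inserts and up to about 5 mm for the things. I went by the wrist view.
  - In the last side-view check the network put the cube about 15 mm from where I released it, and at low confidence it also reported a false cube and a false clear canister near the orange insert. The pictures show the cube well inside its recess, so I took these as network errors.
  - It also read the tall bottle about 8 mm from its first reading. The pictures show no shift.

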